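Seat a keyed vial carousel on its drive spindle

ROBOT

A 6-joint arm with a two-finger parallel gripper is mounted at the origin on a cart in front of the work surface, level with it; the furniture and walls round the work are solid. World frame = base frame: x ahead of the robot, y to its left, z up, the work surface at z = 0. Lengths are in m, angles in rad, forces in N, time in s.
With the tool pointing down it reaches from about 0.3 to 0.875 m from the base axis. Payload 6.4 kg.
Tool frame: the origin (TCP) lies at the very end of the fingers, on their centre line; the grasp point (between the pads) lies r.pinch_z behind it (r.pinch_z is the distance from the TCP to the grasp point, in m); z points along the fingers, y is the line along which they close (so a half turn about z gives the same grasp; the last joint's range is limited). The gripper opens to 85 mm and grips with 20 to 120 N. Pads are 22 mm wide; open, the fingers measure 114 mm over their backs; the gripper's body (76 mm by 85 mm) begins 54 mm behind the grasp point. The pads swing forward as they close: fully open they stand 13 mm farther back than shut.
Start: joints at [0.959, 0.181, 1.607, -0, 1.354, -0.206], TCP at [0.227, 0.528, 0.231] pointing down, gripper open.
Joint ranges: [-2.99, 2.99], [-0.89, 2.07], [0.3, 2.58], [-1.14, 4.28], [0, 2.63], [-3.12, 3.12]. Speed limits (rad/s): [2.57, 2.57, 3.01, 3.14, 3.14, 3.14].

INTERFACE

Orientations are given as a 3x3 rotation matrix whose columns are the frame's x, y, z axes.
In Python, from station import r gives the robot as it stands.
- The arm moves only by the shell command python3 -m pendant 'ROWS'. ROWS is JSON, a list of rows, each a list of 3 entries, a list of its own where there are three numbers: the shift along the tool's x, y, z in m, then the turn about the tool's z in units of 6 degrees (1.0 is 6 degrees), then the closure in counts, from 0 (fully open) to 255 (shut). A call has 1 to 5 rows; each row shifts and turns the commanded pose from where the row before left it, along the tool's axes as they then stand; what a row does not reach is not made up. A row lasts 1/8 s, in which the tool goes at most 62.5 mm and 10.7 degrees, less where a joint would pass 70% of its speed; a pose out of reach is approached as far as the arm can. A call with a gripper value outside its range is refused whole. The fingers move at their own pace and stop on an object; the grip force is fixed at half the most. Time passes only in rows, so rows that do not move let the fingers close. It gives the time, the measured TCP pose, the force, the opening and the grip force at its end, in the units of the state.
- r.state(): the state, without advancing time (a new reading comes with each control period).
- r.grab_frame(name): name is "side" or "top"; returns a dict with "pixels" (420x560x3 uint8, blue, green, red), "fx", "fy", "cx", "cy" (pixels), "rvec" (rotation vector, rad) and "tvec" (3), from world to camera coordinates, as OpenCV has them. Camera axes: x right, y down, z forward; pixel columns grow to the right and rows downward; lengths in m; the calibration is good to about 2 mm. A picture is of the moment at which its call begins. There is no depth.
- r.sign_off(): hands the job in; it is judged then, once.
Trained networks look in a picture, given as the dict that the camera call returned (one of the last four; its "shot" number tells which), for a name from the list of things; names that differ only in an ending like _2 or _b are one class to them, and where a whole thing is asked for, a point or a joint stands for the part that bears it (a point fixed in the world has none). Each returns a list of dicts, best first, with "score" (0 to 1); they miss things now and then, are a little off and sometimes report something else, mostly with a low value. They report only what shows in the picture. A call takes as long as a camera call.
- r.recognise(name, picture): "box" ([left, top, right, bottom] in pixels, round what is visible of it).
- r.trace(name, picture): "pixels" (420x560 bool, what is visible of it) and "box" ([left, top, right, bottom] in pixels, round what is visible of it).
The state is a dict: "time": time; "qpos": joint angles; "qvel": joint speeds; "joint_torque": joint torques, N m; "tool_pos": TCP position; "orientation": TCP orientation; "force": force on the tool from outside, world axes, zero at the start; "ft_torque": the same for the moment, N m; "opening": finger opening in m; "grasp_force": force on a finger pad.
Only numpy, scipy, OpenCV 4.12 (cv2) and the standard library are available. Lean on these libraries where they do the work, as an engineer would, in place of code of your own. Each camera call takes 0.05 s, during which the arm holds its last target. There are 200 camera calls.

TASK

Fit the vial carousel onto the bench drive: lower it over the spindle and, pressing only lightly and never forcing it, turn it until its two inner tabs drop into the keyways and it sits fully home, flat on the drive's collar; then let go. Leave the beaker, the vial and the jar where they stand.

Things in the scene. Friction and masses are not known exactly. Their poses are not given: they have to be found in the camera images.
- carousel_centre (a point): Grey plastic vial carousel lying flat on the bench, foot down: spoked wheel, 96 mm across and 7 mm thick, with a plain round boss 40 mm across that rises to 46 mm above the foot. Grip the boss, at any yaw; it is free from 7 to 46 mm up. This point: on the axis, 23 mm above the foot; z up. Mass about 0.2 kg.
- carousel_foot (a point): The same carousel: point on its axis in the plane of its foot. Its bore runs right through: 27 mm wide from the foot to 18 mm up, 18.4 mm wide above. At the very foot two opposite tabs, on this frame's +x and -x, reach in to 9.2 mm from the axis; each is 4.5 mm wide, 6 mm high.
- carousel: The carousel as a whole; origin and axes as point carousel_foot.
- seat (a point): Point on the spindle axis at the top of the drive's steel collar (46 mm wide, 38 mm above the bench). The carousel is home when its foot lies here. z up; x, y along the housing's sides, which tell nothing of the keyways.
- shoulder (a point): Point on the spindle axis, 14 mm above the seat. From seat to shoulder the spindle is 24 mm thick, with two opposite keyways 7.5 mm wide, 4 mm deep, open at the shoulder. Out of line, the carousel's tabs rest on the shoulder; in line within about 7 degrees it drops 14 mm to the seat. Where the keyways point is not reported: any direction, alike each half turn.
- pilot_tip (a point): Tip of the spindle, 54 mm above the seat. Above the shoulder the spindle is a plain round pilot 16 mm thick, tapered over its last 6 mm.
- drive: Bench drive, fixed to the worktop: white housing 110 x 110 x 34 mm with steel collar and upright spindle on top. Origin at the centre of its underside, z up. A brake holds the spindle against light turning (up to 0.8 N m). More than 100 N between drive or spindle and the carousel is forcing it.
- beaker: Small glass beaker standing on the bench, 49 mm wide, 56 mm high, origin at the centre of its underside. Bystander.
- vial_white: Small white-capped sample vial standing near the front edge, 24 mm wide, 43 mm high, origin at the centre of its underside. Bystander.
- jar: Jar with a black screw lid, 68 mm wide, 106 mm high, origin at the centre of its underside. Bystander.

How it is judged:
At the end, for the whole second after the job is handed in: The carousel's foot lies on the drive's collar: its axis within 3 mm of the spindle's axis, its foot less than 2 mm above the collar, level within 3.4 degrees, at rest and released (horizontal distance between carousel_foot and seat below 0.003 m and z of carousel_foot in the frame of seat between -0.003 and 0.002 m and angle between carousel_foot's own z axis and vertical below 0.06 rad and linear speed of carousel below 0.02 m/s); the robot touches nothing.
It fails at once if the carousel is forced: more than 100 N between it and the drive or spindle (contact force between carousel and drive above 100 N).
It fails at once if the beaker, the vial or the jar is pushed more than 20 mm or knocked over (distance of any of beaker, vial_white, jar from where it was at the start of the episode above 0.02 m or angle between any of beaker, vial_white, jar's own z axis and vertical above 0.5 rad).
It also fails if it takes over 64 s, if anything falls off the work surface, if the arm or the gripper's body presses on something with over 40 N, if the wrist force passes 120 N, or if a joint passes its speed limit or range.

## Working session

There is one attempt and no reset: what is moved stays moved. The work goes in short steps, Python scripts to look and compute and a shell command to move; the robot and the scene stay as the last step left them, time stands still between calls to the robot, and variables do not carry over. Pictures are saved under pics/ and viewed, at most 10 in all, crops included, and the job is handed in when it is done.

```bash
mkdir -p pics; ls; cat > h.py <<'E'
import numpy as np, cv2
from station import r
def cam(f):
    R,_=cv2.Rodrigues(np.array(f["rvec"],float)); return R,np.array(f["tvec"],float).ravel()
def ray(f,u,v):
    R,t=cam(f); d=R.T@np.array([(u-f["cx"])/f["fx"],(v-f["cy"])/f["fy"],1.]); return -R.T@t,d
def atz(f,u,v,z):
    c,d=ray(f,u,v); return c+d*(z-c[2])/d[2]
def proj(f,P):
    R,t=cam(f); p=R@np.asarray(P,float)+t; return np.array([f["fx"]*p[0]/p[2]+f["cx"],f["fy"]*p[1]/p[2]+f["cy"]])
E
python3 - <<'E'
from h import *
np.set_printoptions(precision=4,suppress=True)
print(r.pinch_z, {k:np.round(v,4).tolist() for k,v in r.state().items()})
for n in("top","side"):
    f=r.grab_frame(n); cv2.imwrite(f"pics/{n}0.png",f["pixels"])
    R,t=cam(f); print(n,"cam at",-R.T@t,"fx",f["fx"])
    for o in("carousel","drive","beaker","vial_white","jar"):
        for q in r.trace(o,f)[:2]:
            ys,xs=np.nonzero(q["pixels"]); print(o,round(q["score"],2),q["box"],xs.mean(),ys.mean(),atz(f,xs.mean(),ys.mean(),0.0))
E
```

```text
pics
0.0187 {'time': 0.0, 'qpos': [0.9587, 0.1815, 1.608, 0.0, 1.3538, -0.2063], 'qvel': [0.0007, 0.0001, 0.0005, -0.0015, 0.0003, 0.0017], 'joint_torque': [-0.0003, -44.488, -35.1324, -0.0004, 0.0096, -0.0], 'tool_pos': [0.2266, 0.5279, 0.2304], 'orientation': [[-0.9188, 0.3947, -0.001], [0.3947, 0.9188, -0.0014], [0.0004, -0.0017, -1.0]], 'force': [-0.3247, -0.2223, -0.6524], 'ft_torque': [0.0157, 0.0218, -0.0654], 'grasp_force': 0.0, 'opening': 0.0851}
top cam at [ 0.3921 -0.1369  1.0389] fx 386.25518547816813
carousel 0.79 [347.9, 195.3, 384.8, 234.9] 367.83459595959596 215.44065656565655 [ 0.4714 -0.3927  0.    ]
carousel 0.54 [241.0, 181.6, 286.7, 231.1] 264.7396416573348 205.05207166853305 [ 0.503  -0.1143  0.    ]
drive 0.78 [241.2, 182.6, 291.1, 230.5] 264.84792122538295 205.00765864332604 [ 0.5032 -0.1145  0.    ]
beaker 0.74 [318.3, 166.3, 337.1, 190.0] 328.1442006269593 175.59874608150471 [ 0.5818 -0.2881  0.    ]
vial_white 0.58 [326.2, 231.2, 335.6, 240.9] 329.13235294117646 236.76470588235293 [ 0.4153 -0.2863  0.    ]
jar 0.8 [152.0, 218.2, 187.4, 246.5] 168.0708446866485 228.87602179836512 [0.442  0.1453 0.    ]
side cam at [ 0.1847 -0.8575  0.389 ] fx 401.99257662761255
carousel 0.6 [303.5, 272.2, 365.6, 319.7] 332.9314024390244 299.2413617886179 [ 0.476  -0.3793  0.    ]
drive 0.84 [254.7, 193.7, 310.8, 244.2] 281.6173962478681 225.23138146674248 [ 0.5164 -0.0764  0.    ]
drive 0.63 [269.6, 256.1, 281.7, 282.6] 274.98867924528304 270.1245283018868 [ 0.4255 -0.2541  0.    ]
beaker 0.62 [339.6, 227.1, 367.3, 265.8] 350.9151732377539 246.3548387096774 [ 0.6031 -0.2347  0.    ]
vial_white 0.56 [268.9, 258.9, 279.7, 282.2] 274.2296511627907 269.7267441860465 [ 0.4248 -0.2522  0.    ]
jar 0.73 [209.7, 163.5, 234.8, 204.1] 222.48293172690762 183.40160642570282 [0.4763 0.2831 0.    ]
```

```bash
python3 - <<'E'
import cv2
a=cv2.imread("pics/top0.png")[150:260,230:400]; cv2.imwrite("pics/top0c.png",cv2.resize(a,None,fx=4.7,fy=4.7,interpolation=cv2.INTER_CUBIC))
a=cv2.imread("pics/side0.png")[150:330,200:400]; cv2.imwrite("pics/side0c.png",cv2.resize(a,None,fx=3.3,fy=3.3,interpolation=cv2.INTER_CUBIC))
E
```

```text
(no output)
```

View pics/top0c.png

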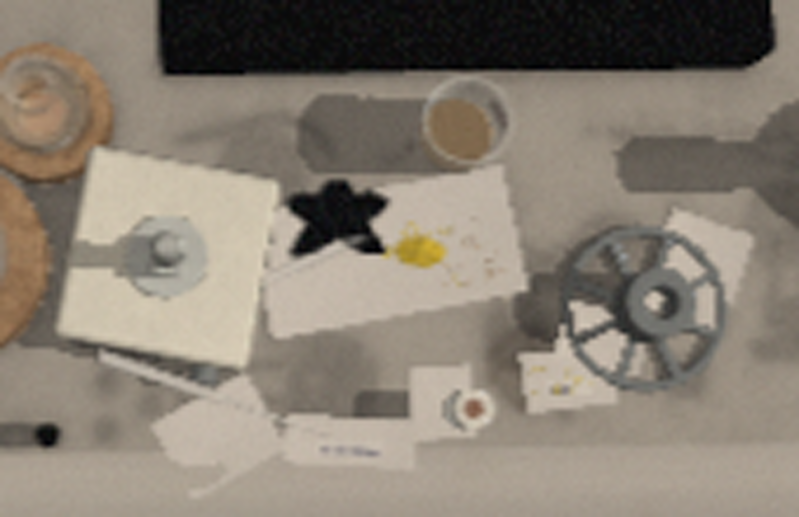

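View pics/side0c.png

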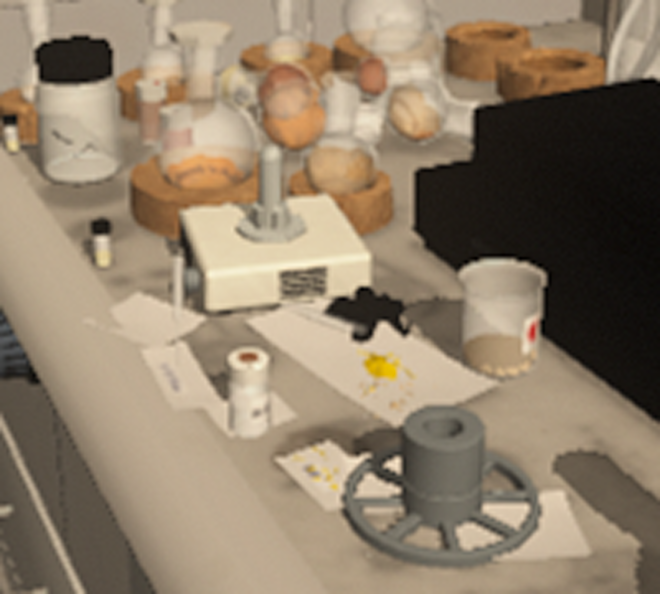

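The top crop shows the wheel rim centred at about full-frame px (367,215), the boss hole at (370,214) and the spindle tip at (266.6,202.6). In the side crop the boss hole is at (333.6,279.7) and the tip at (282,194.8). Beaker, vial and jar stand clear of both.

```bash
cat >> h.py <<'E'
from scipy.optimize import least_squares
def tri(obs):  # [(frame,u,v)], free 3D point
    g=lambda P:np.concatenate([proj(f,P)-[u,v] for f,u,v in obs])
    s=least_squares(g,[.5,-.2,.05]); return s.x,np.round(s.fun,2)
def delta(P):
    s=r.state(); return np.array(s["orientation"]).T@(np.array(P)-s["tool_pos"])
E
python3 - <<'E'
from h import *
np.set_printoptions(precision=4,suppress=True)
t=r.grab_frame("top"); s=r.grab_frame("side")
print("boss", tri([(t,370.2,214.),(s,333.6,279.7)]), atz(t,370.2,214,.046), atz(s,333.6,279.7,.046))
print("rim top", atz(t,367.0,215.3,.007), atz(s,200+441/3.3,150+502/3.3,.007))
print("tip", tri([(t,266.6,202.6),(s,282.1,194.8)]), atz(t,266.6,202.6,.092), atz(s,282.1,194.8,.092))
print("collar", atz(t,265.7,204.3,.038), atz(s,200+271/3.3,150+222/3.3,.038))
for f,n in((t,"top"),(s,"side")):
  for o in("carousel_foot","carousel_centre","pilot_tip","seat"):
    for q in r.recognise(o,f)[:2]: print(n,o,q)
E
```

```text
boss (array([ 0.4711, -0.3879,  0.0435]), array([-0.11,  0.25,  0.16, -0.03])) [ 0.4716 -0.3876  0.046 ] [ 0.4688 -0.3913  0.046 ]
rim top [ 0.4713 -0.3887  0.007 ] [ 0.4678 -0.3951  0.007 ]
tip (array([ 0.4997, -0.1211,  0.0928]), array([ 0.07, -0.2 , -0.19,  0.02])) [ 0.4992 -0.1209  0.092 ] [ 0.5009 -0.1193  0.092 ]
collar [ 0.5009 -0.1176  0.038 ] [ 0.5016 -0.1149  0.038 ]
top carousel_foot {'box': [346.1, 198.9, 383.5, 229.3], 'score': 0.71}
top carousel_centre {'box': [152.8, 216.7, 188.4, 244.4], 'score': 0.73}
top carousel_centre {'box': [349.8, 197.2, 387.0, 235.9], 'score': 0.57}
top pilot_tip {'box': [241.5, 180.7, 288.3, 226.8], 'score': 0.97}
top seat {'box': [240.1, 182.5, 289.5, 231.1], 'score': 0.7}
side carousel_foot {'box': [302.6, 274.2, 365.2, 322.8], 'score': 0.81}
side carousel_centre {'box': [301.1, 273.5, 365.1, 324.1], 'score': 0.89}
side pilot_tip {'box': [255.7, 192.9, 313.8, 245.7], 'score': 0.86}
side seat {'box': [253.2, 196.7, 313.8, 245.1], 'score': 0.63}
```

```bash
R='[[[-0.036,-0.046,0],0,0],[[-0.036,-0.046,0],0,0],[[-0.036,-0.046,0],0,0],[[-0.036,-0.046,0],0,0],[[-0.036,-0.046,0],0,0]]'; true
python3 -m pendant '[[[-0.036,-0.046,0],0,0],[[-0.036,-0.046,0],0,0],[[-0.036,-0.046,0],0,0],[[-0.036,-0.046,0],0,0],[[-0.036,-0.046,0],0,0]]'
python3 -m pendant '[[[-0.036,-0.046,0],0,0],[[-0.036,-0.046,0],0,0],[[-0.036,-0.046,0],0,0],[[-0.036,-0.046,0],0,0],[[-0.036,-0.046,0],0,0]]'
python3 -m pendant '[[[-0.036,-0.046,0],0,0],[[-0.036,-0.046,0],0,0],[[-0.036,-0.046,0],0,0],[[-0.036,-0.046,0],0,0],[[-0.036,-0.046,0],0,0]]'
python3 -c "
from h import *
print(delta([.471,-.389,.014]),r.state()['qpos'],r.state()['orientation'])"
```

```text
time: 1.72
tool_pos: [0.3018, 0.2444, 0.2316]
orientation: [[-0.919, 0.394, 0.001], [0.394, 0.919, 0.0], [-0.001, 0.001, -1.0]]
force: [2.3, -0.6, -0.0]
opening: 0.0854
grasp_force: 0.0
time: 2.35
tool_pos: [0.3765, -0.0385, 0.2318]
orientation: [[-0.919, 0.395, 0.002], [0.395, 0.919, -0.001], [-0.002, 0.0, -1.0]]
force: [0.6, 1.3, -0.2]
opening: 0.0853
grasp_force: 0.0
time: 2.98
tool_pos: [0.451, -0.3209, 0.2314]
orientation: [[-0.919, 0.395, 0.0], [0.395, 0.919, -0.0], [-0.0, -0.0, -1.0]]
force: [0.7, -0.3, 0.4]
opening: 0.0853
grasp_force: 0.0
[-0.04516043 -0.05462666  0.21739457] [-8.33018158e-01  1.32702531e-01  1.66173026e+00  1.87615802e-04
  1.34672102e+00 -1.99760709e+00] [[-9.18609432e-01  3.95166453e-01  4.30544381e-04]
 [ 3.95166402e-01  9.18609533e-01 -2.01684722e-04]
 [-4.75201209e-04 -1.51328145e-05 -9.99999887e-01]]
```

```bash
python3 -m pendant '[[[-0.023,-0.027,0.03],0,0],[[-0.022,-0.0275,0.03],0,0],[[0,0,0.05],0,0],[[0,0,0.03],0,0],[[0,0,0],0,0]]'
python3 -c "
from h import *
print(delta([.471,-.389,.014]))
f=r.grab_frame('side'); cv2.imwrite('pics/s1.png',cv2.resize(f['pixels'][180:330,230:430],None,fx=4,fy=4,interpolation=cv2.INTER_CUBIC))"
```

```text
time: 3.6
tool_pos: [0.469, -0.3849, 0.0883]
orientation: [[-0.919, 0.395, -0.004], [0.395, 0.919, 0.005], [0.006, 0.003, -1.0]]
force: [-0.3, 0.6, -0.1]
opening: 0.0852
grasp_force: 0.0
[-0.00387677 -0.00315787  0.07426573]
```

View pics/s1.png

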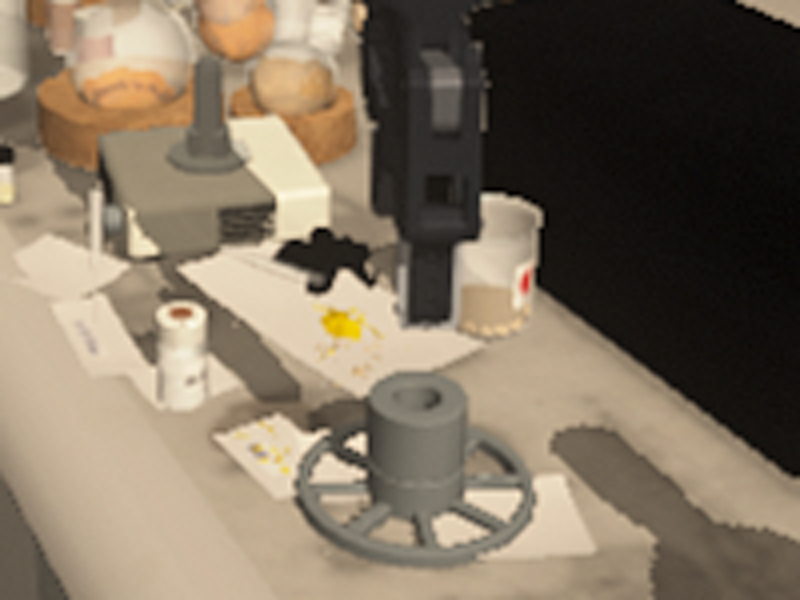

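The side crop shows the gripper just above and behind the boss. Its near fingertip is at about (337,260) full-frame and the boss top at (334,280). I'll check the tool against the cameras by projecting.

```bash
python3 -m pendant '[[[-0.0015,-0.001,0.012],0,0],[[0,0,0],0,0]]'
python3 -c "
from h import *
s=r.state(); p=np.array(s['tool_pos']); O=np.array(s['orientation'])
print(delta([.471,-.389,.014]))
f=r.grab_frame('side')
for sg in(1,-1): print(proj(f,p+O@[0,sg*.043,-.013]), proj(f,p+O@[0,sg*.05,0]))
f=r.grab_frame('top'); cv2.imwrite('pics/t1.png',cv2.resize(f['pixels'][170:260,310:430],None,fx=6,fy=6,interpolation=cv2.INTER_CUBIC))"
```

```text
time: 3.9
tool_pos: [0.4718, -0.3884, 0.0798]
orientation: [[-0.919, 0.395, 0.001], [0.395, 0.919, -0.001], [-0.001, -0.0, -1.0]]
force: [0.4, -0.2, 0.0]
opening: 0.0853
grasp_force: 0.0
[ 0.00056516 -0.00086059  0.06575676]
[331.7606462  239.30789993] [331.05594005 244.45322014]
[339.06664579 266.36232244] [339.46290202 276.8449139 ]
```

View pics/t1.png

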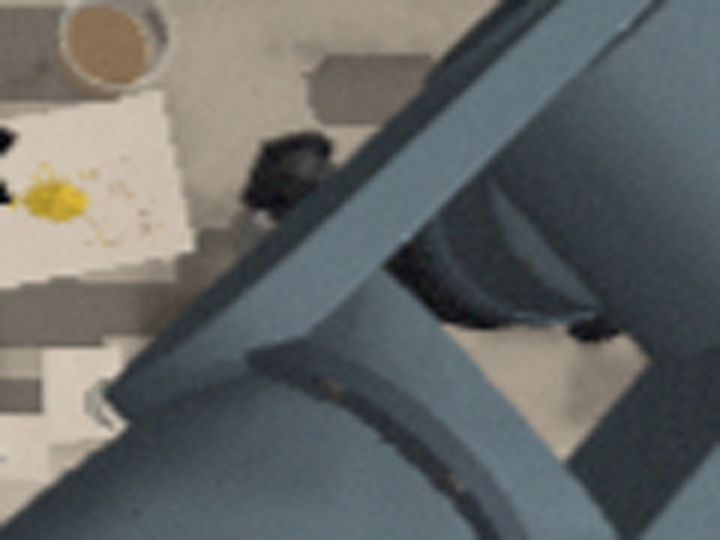

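The arm hides the top view, but the side projection agrees with the visible fingertip, so I'm descending and gripping.

```bash
python3 -m pendant '[[[0,0,0.03],0,0],[[0,0,0.025],0,0],[[0,0,0.01],0,0],[[0,0,0],0,0],[[0,0,0],0,0]]'
python3 -m pendant '[[[0,0,0],0,255],[[0,0,0],0,255],[[0,0,0],0,255],[[0,0,0],0,255],[[0,0,0],0,255]]'
python3 -m pendant '[[[0,0,0],0,255],[[0,0,0],0,255],[[0,0,0],0,255]]'
```

```text
time: 4.62
tool_pos: [0.4722, -0.3889, 0.0156]
orientation: [[-0.919, 0.395, 0.001], [0.395, 0.919, -0.002], [-0.002, -0.001, -1.0]]
force: [0.3, 0.9, 0.2]
opening: 0.0854
grasp_force: 0.0
time: 5.25
tool_pos: [0.4719, -0.3886, 0.0152]
orientation: [[-0.919, 0.395, 0.001], [0.395, 0.919, -0.001], [-0.001, -0.001, -1.0]]
force: [-1.1, 0.4, 6.0]
opening: 0.0388
grasp_force: 60.5
time: 5.62
tool_pos: [0.4719, -0.3886, 0.0151]
orientation: [[-0.919, 0.395, 0.001], [0.395, 0.919, -0.001], [-0.001, -0.001, -1.0]]
force: [-0.3, 0.4, 6.5]
opening: 0.0387
grasp_force: 60.5
```

```bash
python3 -m pendant '[[[0,0,-0.02],0,255],[[0,0,-0.04],0,255],[[0,0,-0.04],0,255],[[0,0,-0.03],0,255],[[0.01,0.03,0],0,255]]'
python3 -m pendant '[[[0.015,0.048,0],0,255],[[0.015,0.048,0],0,255],[[0.015,0.048,0],0,255],[[0.015,0.048,0],0,255],[[0.011,0.037,0],0,255]]'
python3 -m pendant '[[[0,0,0],0,255],[[0,0,0],0,255]]'
python3 - <<'E'
from h import *
print(delta([.5,-.119,.130]),r.state()["qpos"])
f=r.grab_frame('side'); cv2.imwrite('pics/s2.png',cv2.resize(f['pixels'][120:270,200:360],None,fx=4,fy=4,interpolation=cv2.INTER_CUBIC))
for q in r.trace("carousel",f)[:1]: print(q["box"],q["score"])
E
```

```text
time: 6.25
tool_pos: [0.4756, -0.3598, 0.149]
orientation: [[-0.918, 0.397, 0.005], [0.397, 0.918, -0.006], [-0.007, -0.004, -1.0]]
force: [0.3, 1.9, -2.2]
opening: 0.0386
grasp_force: 60.7
time: 6.88
tool_pos: [0.4992, -0.1161, 0.1451]
orientation: [[-0.919, 0.394, 0.0], [0.394, 0.919, -0.0], [-0.0, 0.0, -1.0]]
force: [0.1, -0.5, -2.5]
opening: 0.0383
grasp_force: 60.7
time: 7.12
tool_pos: [0.4996, -0.1186, 0.145]
orientation: [[-0.919, 0.394, 0.001], [0.394, 0.919, -0.001], [-0.001, -0.0, -1.0]]
force: [-0.1, 0.6, -1.2]
opening: 0.0386
grasp_force: 60.8
[-0.00056659 -0.00021501  0.01498567] [-4.64274188e-01  1.40965129e-01  1.83953503e+00 -4.41971154e-04
  1.16003780e+00 -1.62964528e+00]
[257.6, 156.0, 306.6, 185.5] 0.66
```

View pics/s2.png

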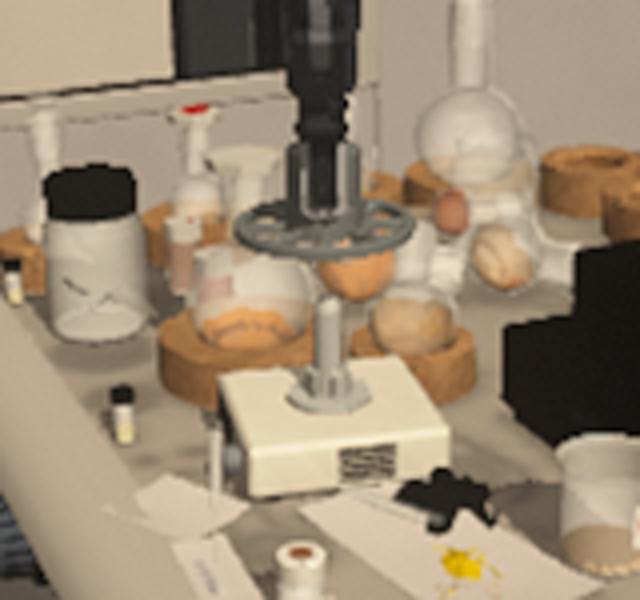

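```bash
python3 - <<'E'
from h import *
np.set_printoptions(precision=4,suppress=True)
s=r.state()["tool_pos"]
S=r.grab_frame('side'); T=r.grab_frame('top')
for n,f in(("side",S),("top",T)):
    print(n,"pred wheel",proj(f,[s[0],s[1],.1335]),"pred tip",proj(f,[.5,-.119,.092]),"collar",proj(f,[.5,-.119,.038]))
    for q in r.trace("carousel",f)[:1]:
        m=q["pixels"].astype(np.uint8); c=max(cv2.findContours(m,0,1)[0],key=cv2.contourArea); print(q["score"],q["box"],cv2.fitEllipse(cv2.convexHull(c)))
g=cv2.cvtColor(S["pixels"],6).astype(int)
for v in list(range(172,190))+list(range(198,216,2)): print(v,g[v,252:314] if v<184 else g[v,272:294])
cv2.imwrite('pics/t2.png',cv2.resize(T['pixels'][160:250,220:320],None,fx=6,fy=6,interpolation=cv2.INTER_CUBIC))
E
```

```text
side pred wheel [281.077  176.2854] pred tip [281.672  194.8273] collar [282.178  218.0752]
0.87 [257.3, 155.5, 309.0, 185.0] ((279.69793701171875, 171.5214080810547), (29.622913360595703, 48.078487396240234), 91.70252990722656)
top pred wheel [265.5742 200.5431] pred tip [265.8231 202.3044] collar [266.2397 204.6456]
0.46 [244.8, 199.7, 272.3, 224.9] ((255.44009399414062, 211.58865356445312), (9.287467002868652, 29.99979591369629), 130.02243041992188)
172 [187 179 171 152 147 156 171 187 180 174 136  76  57  59  62  63  65  68
  68  59  59  61  62 107 104  80  69 101  90  69  68 106 138 156 137 117
 109  94  98 108 116 116  98  77  70  72  83  98 113 121 132 140 142 139
 131 120 111 115 125 134 139 141]
173 [163 154 150 136 135 149 169 169 132 112 111  79  53  52  53  55  62  65
  68  60  54  57  56  78  94 115 127 152 147 115 108 138 151 148 125 106
 101  94  95  98 107 106 112 107  79  58  55  57  85 109 126 141 140 136
 135 118 112 120 126 134 139 142]
174 [154 144 126 109 123 150 156 130 113 107  93  79  71 103 122  91  64  60
  57  54  58  60  59  57  77 120 132 133 132 120 109
[... 3165 characters left out ...]
8 139 146 146 146
 145 144 112 120]
202 [132 130 118 104 108 119 106 122 151 164 172 174 163 138 142 151 144 140
 132 124 101 105]
204 [105 102 106 120 130 132 108 121 151 164 171 173 163 124 136 136 123 124
 126 128 124 101]
206 [126 133 132 129 128 134 110 117 150 164 171 175 166 123 132 122 111 122
 120 120 117 103]
208 [133 137 140 138 135 126 103 117 149 162 170 174 166 120 121  96  82 111
 123 119 120 125]
210 [125 132 136 128 126 124  99 114 148 162 170 173 164 133 158 191 202 206
 210 215 215 214]
212 [147 128 131 130 144 171 154 140 149 163 171 187 177 168 170 194 212 211
 211 209 210 209]
214 [214 194 146 128 104  94 135 149 149 162 156 154 175 174 152 163 193 204
 201 207 211 211]
```

View pics/t2.png

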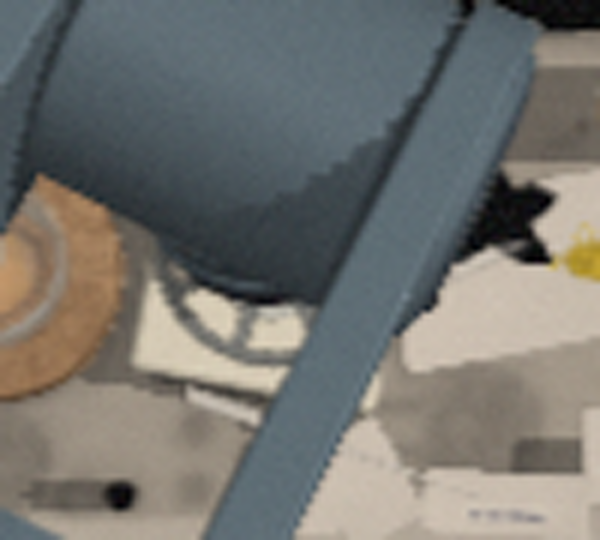

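Top view: only the wheel's lower-left rim arc shows, with its lower extreme at about (263,220) and its left extreme near x=247. I'll compare both views with predictions from the tool pose.

```bash
python3 - <<'E'
from h import *
np.set_printoptions(precision=2,suppress=True,linewidth=200)
s=r.state()["tool_pos"]; print(s)
S=r.grab_frame('side'); T=r.grab_frame('top')
a=np.linspace(0,2*np.pi,721)
def ring(f,z,R=.048):
    P=np.array([proj(f,[s[0]+R*np.cos(t),s[1]+R*np.sin(t),z]) for t in a]); return "u",P[:,0].min(),P[:,0].max(),"v",P[:,1].min(),P[:,1].max()
for z in(.130,.137): print(z,"side",ring(S,z),"top",ring(T,z))
g=cv2.cvtColor(T["pixels"],6).astype(int)
print("cols 256-270, rows 212-226"); print(g[212:227,256:270])
g0=cv2.cvtColor(cv2.imread("pics/top0.png"),6).astype(int); print("tip rows 198-207 cols 258-274"); print(g0[198:212,256:276])
E
```

```text
[ 0.5  -0.12  0.14]
0.13 side ('u', np.float64(258.04904686542625), np.float64(303.9487206882046), 'v', np.float64(171.15305543909605), np.float64(185.33192347722445)) top ('u', np.float64(245.23117734497478), np.float64(285.7797060467), 'v', np.float64(180.7761549874735), np.float64(221.0405715144918))
0.137 side ('u', np.float64(257.9081892800525), np.float64(303.94827927755483), 'v', np.float64(168.09808568623632), np.float64(181.98023496575993)) top ('u', np.float64(245.01322687671728), np.float64(285.87286625459194), 'v', np.float64(180.27727674057294), np.float64(220.84682104637113))
cols 256-270, rows 212-226
[[203 203 204 179 143 125 138 163 181 184 181 177 187 158]
 [203 201 203 163 123 131 154 187 176 165 192 201 202 156]
 [203 202 178 141 120 134 182 203 200 199 202 205 204 197]
 [193 205 183 140 120 163 200 205 205 203 202 204 202 204]
 [139 163 150 128 119 179 205 204 204 204 203 204 203 203]
 [122 124 122 121 120 181 206 205 206 204 205 206 206 158]
 [104 113 118 121 116 141 148 145 149 156 161 167 139  97]
 [169 123 102 110 116 123 120 120 121 120 125 128  98  86]
 [19
[... 902 characters left out ...]
48 155 168 170 171 169 175 190 195]
 [123 120 123 121 122 117  90  92 114 126 133 130 119 147 169 171 171 172 189 194]
 [128 125 123 124 120 116 100  80  80  92 104 113 132 160 168 170 170 169 183 195]
 [120 116 120 121 122 108 110  99  86  78 103 133 161 172 171 173 172 175 190 196]
 [132 123 120 121 122 112 129 155 176 169 170 161 170 178 174 174 175 183 193 197]
 [135 130 121 121 119 116 116 117 128 130 137 147 167 176 174 175 179 169 188 198]
 [188 155 142 163 169 169 166 166 164 165 167 167 170 175 174 177 164 180 195 201]
 [195 188 143 165 179 177 176 175 176 174 174 174 175 172 172 171 183 195 198 198]
 [197 198 186 148 150 170 174 175 178 175 173 175 174 177 178 187 195 195 198 196]]
```

Both views show the same small residual for the wheel and the spindle (about 0.5 px), so they are aligned to about 1 mm. Lowering now.

```bash
python3 -m pendant '[[[0,0,0.018],0,255],[[0,0,0.018],0,255],[[0,0,0.014],0,255],[[0,0,0],0,255]]'
python3 -m pendant '[[[0,0,0.003],0,255],[[0,0,0.003],0,255],[[0,0,0],0,255]]'
python3 -m pendant '[[[0,0,0.002],0,255],[[0,0,0.002],0,255],[[0,0,0],0,255]]'
```

```text
time: 8.02
tool_pos: [0.4985, -0.1179, 0.0931]
orientation: [[-0.919, 0.395, -0.002], [0.395, 0.919, 0.001], [0.003, 0.0, -1.0]]
force: [-0.8, 0.5, -1.3]
opening: 0.0386
grasp_force: 60.8
time: 8.4
tool_pos: [0.4997, -0.1181, 0.0884]
orientation: [[-0.919, 0.395, 0.001], [0.395, 0.919, -0.0], [-0.001, 0.0, -1.0]]
force: [1.1, 1.5, -2.9]
opening: 0.0389
grasp_force: 60.8
time: 8.78
tool_pos: [0.4996, -0.1181, 0.0843]
orientation: [[-0.919, 0.395, 0.001], [0.395, 0.919, 0.0], [-0.0, 0.0, -1.0]]
force: [1.4, 2.7, -0.8]
opening: 0.0387
grasp_force: 61.0
```

```bash
python3 -m pendant '[[[0,0.0005,0.003],0,255],[[0,0,0.003],0,255],[[0,0,0],0,255]]'
python3 -m pendant '[[[0,0,0.003],0,255],[[0,0,0.003],0,255],[[0,0,0],0,255]]'
```

```text
time: 9.15
tool_pos: [0.5, -0.1178, 0.078]
orientation: [[-0.919, 0.395, 0.001], [0.395, 0.919, -0.0], [-0.001, 0.0, -1.0]]
force: [4.4, 2.7, -3.8]
opening: 0.0385
grasp_force: 60.7
time: 9.52
tool_pos: [0.5, -0.1177, 0.0721]
orientation: [[-0.919, 0.395, 0.001], [0.395, 0.919, 0.0], [-0.001, 0.0, -1.0]]
force: [5.5, 4.5, -2.2]
opening: 0.0387
grasp_force: 60.9
```

```bash
python3 -m pendant '[[[-0.0004,0.0007,0.002],0,255],[[0,0,0],0,255]]'
python3 -m pendant '[[[-0.0002,0.0003,0.002],0,255],[[0,0,0],0,255]]'
python3 -m pendant '[[[0,0,0.001],0,255],[[0,0,0],0,255]]'
```

```text
time: 9.78
tool_pos: [0.4999, -0.1175, 0.0699]
orientation: [[-0.919, 0.395, -0.001], [0.395, 0.919, -0.0], [0.0, -0.001, -1.0]]
force: [2.8, -0.1, -2.9]
opening: 0.0386
grasp_force: 60.8
time: 10.02
tool_pos: [0.5, -0.1172, 0.0678]
orientation: [[-0.919, 0.395, -0.001], [0.395, 0.919, 0.0], [0.001, -0.0, -1.0]]
force: [0.6, -0.5, -2.1]
opening: 0.0382
grasp_force: 60.9
time: 10.28
tool_pos: [0.5003, -0.1171, 0.0672]
orientation: [[-0.919, 0.395, -0.0], [0.395, 0.919, 0.0], [0.0, -0.0, -1.0]]
force: [0.5, 0.0, -1.9]
opening: 0.0386
grasp_force: 61.0
```

Centred well; creeping to the shoulder.

```bash
python3 -m pendant '[[[0,0,0.0008],0,255],[[0,0,0],0,255]]'
python3 -m pendant '[[[0,0,0.0008],0,255],[[0,0,0],0,255]]'
python3 -c "from h import *;print(r.state()['qpos'],r.state()['tool_pos'])"
```

```text
time: 10.52
tool_pos: [0.5006, -0.1172, 0.0669]
orientation: [[-0.919, 0.395, 0.0], [0.395, 0.919, -0.0], [-0.0, -0.0, -1.0]]
force: [-2.5, 0.5, 4.6]
opening: 0.0389
grasp_force: 61.5
time: 10.78
tool_pos: [0.5008, -0.1172, 0.0667]
orientation: [[-0.919, 0.395, 0.0], [0.395, 0.919, -0.0], [-0.0, -0.0, -1.0]]
force: [-4.2, 1.6, 9.9]
opening: 0.0386
grasp_force: 62.1
[-4.60910760e-01  2.64488049e-01  1.87928217e+00 -2.76397383e-04
  9.97421725e-01 -1.62600289e+00] [ 0.50077348 -0.11723366  0.06668964]
```

```bash
python3 -m pendant '[[[0.0004,0,0.0003],1,255],[[0,0,0],1,255]]'
python3 -c "from h import *;print(r.state()['qpos'][5],r.state()['ft_torque'])"
python3 -m pendant '[[[0,0,0],1,255],[[0,0,0],1,255]]'
python3 -c "from h import *;print(r.state()['qpos'][5],r.state()['ft_torque'])"
```

```text
time: 11.02
tool_pos: [0.5011, -0.1174, 0.0666]
orientation: [[-0.815, 0.58, 0.002], [0.58, 0.815, -0.001], [-0.002, 0.0, -1.0]]
force: [-1.9, 0.8, 7.1]
opening: 0.0386
grasp_force: 61.6
-1.4132549928658844 [0.08723861 0.23462988 0.0313675 ]
time: 11.28
tool_pos: [0.5013, -0.1174, 0.0661]
orientation: [[-0.676, 0.737, 0.003], [0.737, 0.676, -0.001], [-0.003, 0.001, -1.0]]
force: [0.5, -0.3, 0.1]
opening: 0.0387
grasp_force: 61.1
-1.203723583616712 [-0.122634   -0.2547174   0.05070188]
```

```bash
python3 -m pendant '[[[0,0,0.001],0,255],[[0,0,0],0,255]]'
python3 -m pendant '[[[0,0,0.001],0,255],[[0,0,0],0,255]]'
python3 -c "from h import *;print(r.state()['qpos'][5],r.state()['ft_torque'])"
```

```text
time: 11.52
tool_pos: [0.5006, -0.1171, 0.0644]
orientation: [[-0.68, 0.733, 0.001], [0.733, 0.68, -0.0], [-0.001, 0.001, -1.0]]
force: [1.8, -0.6, -1.6]
opening: 0.0386
grasp_force: 61.1
time: 11.78
tool_pos: [0.5006, -0.1172, 0.0635]
orientation: [[-0.679, 0.734, 0.001], [0.734, 0.679, -0.0], [-0.001, 0.0, -1.0]]
force: [2.8, -1.6, -0.6]
opening: 0.039
grasp_force: 61.2
-1.2077011147805865 [-0.13765222 -0.54689993 -0.03489676]
```

It dropped in early; the height is past the shoulder with no resistance. Continuing down.

```bash
python3 -m pendant '[[[0,0,0.0015],0,255],[[0,0,0.0015],0,255],[[0,0,0],0,255]]'
python3 -m pendant '[[[0,0,0.0015],0,255],[[0,0,0.0015],0,255],[[0,0,0],0,255]]'
python3 -c "from h import *;print(r.state()['qpos'][5],r.state()['ft_torque'])"
```

```text
time: 12.15
tool_pos: [0.5006, -0.1171, 0.0605]
orientation: [[-0.679, 0.734, 0.001], [0.734, 0.679, -0.0], [-0.001, 0.0, -1.0]]
force: [3.1, -2.6, 0.4]
opening: 0.0391
grasp_force: 61.3
time: 12.52
tool_pos: [0.5005, -0.1171, 0.0573]
orientation: [[-0.679, 0.734, 0.001], [0.734, 0.679, -0.0], [-0.001, 0.0, -1.0]]
force: [5.1, -1.6, 0.3]
opening: 0.0384
grasp_force: 61.3
-1.2071857011852078 [-0.41304781 -0.92865701 -0.14908304]
```

```bash
python3 -m pendant '[[[-0.0004,0.0003,0.0015],0.2,255],[[0,0,0.001],0,255],[[0,0,0],0,255]]'
python3 -m pendant '[[[0,0,0.001],0,255],[[0,0,0],0,255]]'
python3 -m pendant '[[[0,0,0.001],0,255],[[0,0,0],0,255]]'
```

```text
time: 12.9
tool_pos: [0.5005, -0.1169, 0.0545]
orientation: [[-0.663, 0.748, -0.0], [0.748, 0.663, 0.0], [0.0, -0.0, -1.0]]
force: [4.1, -1.5, -1.4]
opening: 0.0386
grasp_force: 61.1
time: 13.15
tool_pos: [0.5005, -0.117, 0.0537]
orientation: [[-0.663, 0.748, -0.0], [0.748, 0.663, 0.0], [0.0, -0.0, -1.0]]
force: [3.6, -1.8, -1.1]
opening: 0.0383
grasp_force: 61.2
time: 13.4
tool_pos: [0.5007, -0.117, 0.0532]
orientation: [[-0.663, 0.748, -0.0], [0.748, 0.663, -0.0], [-0.0, -0.0, -1.0]]
force: [3.3, -1.9, 5.0]
opening: 0.0385
grasp_force: 61.4
```

```bash
python3 -m pendant '[[[0,0,0.001],0,255],[[0,0,0.0005],0,255],[[0,0,0],0,255]]'
python3 -m pendant '[[[0,0,-0.001],0,255],[[0,0,0],0,0],[[0,0,0],0,0],[[0,0,0],0,0],[[0,0,0],0,0]]'
python3 -m pendant '[[[0,0,0],0,0],[[0,0,0],0,0],[[0,0,0],0,0],[[0,0,-0.01],0,0],[[0,0,-0.02],0,0]]'
python3 -m pendant '[[[0,0,-0.04],0,0],[[0,0,-0.04],0,0],[[0,0,-0.04],0,0],[[0,0,-0.03],0,0],[[0,0,0],0,0]]'
python3 -c "
from h import *
f=r.grab_frame('side'); cv2.imwrite('pics/s3.png',cv2.resize(f['pixels'][150:270,220:350],None,fx=5,fy=5,interpolation=cv2.INTER_CUBIC))
for z in(.084,.092,.045,.038): print(z,proj(f,[.5005,-.117,z]))"
```

```text
time: 13.78
tool_pos: [0.5007, -0.1171, 0.0531]
orientation: [[-0.664, 0.748, -0.0], [0.748, 0.664, -0.0], [0.0, -0.0, -1.0]]
force: [-3.6, 1.0, 18.4]
opening: 0.0385
grasp_force: 63.0
time: 14.4
tool_pos: [0.5003, -0.1168, 0.052]
orientation: [[-0.663, 0.748, -0.001], [0.748, 0.663, 0.0], [0.001, -0.0, -1.0]]
force: [-0.6, 0.0, 0.0]
opening: 0.0857
grasp_force: 0.0
time: 15.02
tool_pos: [0.5001, -0.1168, 0.0826]
orientation: [[-0.663, 0.748, -0.001], [0.748, 0.663, 0.001], [0.002, -0.001, -1.0]]
force: [-0.4, 0.2, 0.4]
opening: 0.0851
grasp_force: 0.0
time: 15.65
tool_pos: [0.5023, -0.1178, 0.2361]
orientation: [[-0.663, 0.748, 0.006], [0.748, 0.663, -0.003], [-0.006, 0.002, -1.0]]
force: [0.3, -0.4, 0.1]
opening: 0.0853
grasp_force: 0.0
0.084 [281.58910367 198.00477221]
0.092 [281.51230261 194.49975871]
0.045 [281.95614944 214.75584911]
0.038 [282.02076576 217.70478057]
```

View pics/s3.png

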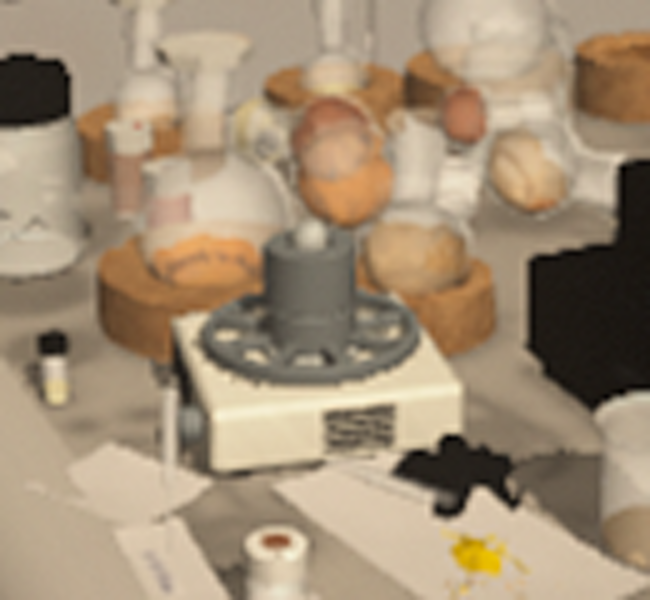

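The carousel sits level on the collar. Its boss top is at v≈198, as predicted for fully home, the pilot tip stands about 8 mm above it, and the gripper is clear.

```bash
python3 -c "from station import r;print(r.sign_off())"
```

```text
the job is handed in; nothing more can be done
None
```

The carousel is fully home on the drive's collar and released. The last picture shows it level at the seated height, and the highest wrist force I read was about 18 N. The beaker, vial and jar were not touched, and the job was handed in at about 16 s; sign-off returned no verdict.

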